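Roll a turned roller under the comparator

ROBOT

A 6-joint arm with a two-finger parallel gripper is mounted at the origin on a cart in front of the work surface, level with it; the furniture and walls round the work are solid. World frame = base frame: x ahead of the robot, y to its left, z up, the work surface at z = 0. Lengths are in mm, angles in rad, forces in N, time in s.
With the tool pointing down it reaches from about 400 to 925 mm from the base axis. Payload 12.5 kg.
Tool frame: the origin (TCP) lies midway between the tips of the shut fingers; the grasp point (between the pads) lies 19 mm behind it; z points along the fingers, y is the line along which they close (so a half turn about z gives the same grasp; the last joint's range is limited). The gripper opens to 95 mm and grips with 3 to 60 N. Pads are 20 mm wide; open, the fingers measure 119 mm over their backs; the gripper's body (75 mm by 180 mm) begins 59 mm behind the grasp point.
Start: joints at [-0.106, 0.491, 1.559, -0, 1.092, -0.106], TCP at [625.017, 0.021, 214.661] pointing down, gripper open.
Joint ranges: [-3.1, 3.1], [-0.84, 2.19], [0.05, 2.79], [-1.13, 4.28], [0.06, 2.93], [-2.69, 2.69]. Speed limits (rad/s): [2.22, 2.22, 2.79, 3.14, 3.14, 3.14].

INTERFACE

Orientations are given as a 3x3 rotation matrix whose columns are the frame's x, y, z axes.
In Python, from plant import * gives the robot as it stands.
- The arm moves only by the shell command python3 -m pendant 'ROWS' [FORCE]. ROWS is JSON, a list that holds one entry, the list of rows, each a list of 5 numbers: the shift along the tool's x, y, z as a fraction of full scale, then the turn about the tool's z as a fraction of full scale, then the closure, from 0 (fully open) to 1 (shut). A call has 1 to 8 rows; each row shifts and turns the commanded pose from where the row before left it, along the tool's axes as they then stand; what a row does not reach is not made up. Full scale, the value 1, is 0.025 m for a shift and 90 degrees for a turn. A row lasts 1/10 s, in which the tool goes at most 50 mm and 8.59 degrees, less where a joint would pass 70% of its speed; a pose out of reach is approached as far as the arm can. A call with a number of a shift or a turn outside -1 to 1 is refused whole. A call with a gripper value outside its range is refused whole. The fingers move at their own pace and stop on an object; FORCE is the grip in N (left out, the last holds). Time passes only in rows, so rows that do not move let the fingers close. It gives the time, the measured TCP pose, the force, the opening and the grip force at its end, in the units of the state.
- sense(): the state, without advancing time (a new reading comes with each control period).
- snapshot(name): name is "scene" or "top" or "wrist"; returns the picture (384x512x3 uint8, blue, green, red); there is no depth.
- camera_info(name): a dict with "mtx" (3x3 intrinsics, pixels), "eye" and "attitude" of the camera in the world. Camera axes: x right, y up, looking along -z (the intrinsics and any distortion apply to the point x, -y, -z); pixel columns grow to the right and rows downward; lengths in mm; the calibration is good to about 2 mm. A picture is of the moment at which its call begins: read the wrist's pose just before it. camera_info takes no time and is no camera call; for the wrist camera it gives the pose at the moment of the call.
- finish_job(): hands the job in; it is judged then, once.
The state is a dict: "time_s": time; "q": joint angles; "dq": joint speeds; "joint_efforts": joint torques, N m; "eef_pos": TCP position; "eef_rot": TCP orientation; "wrist_force": force on the tool from outside, world axes, zero at the start; "ft_torque": the same for the moment, N m; "finger_gap": opening from 0.0 (shut) to 1.0 (fully open); "finger_force": force on a finger pad.
Only numpy, scipy, OpenCV 4.12 (cv2) and the standard library are available. Lean on these libraries where they do the work, as an engineer would, in place of code of your own. Each camera call takes 0.05 s, during which the arm holds its last target. There are 200 camera calls.

TASK

The diameter of the turned roller is to be read on the dial comparator. Without lifting the roller off the granite plate, roll it along from its top with the fingertips until the comparator's plunger is fully raised, its flat foot standing on the crest of the roller near mid-length and the roller lying in line with the comparator's arm; leave it there at rest. Lean the hand back so that it passes clear of the dial: do not bump the comparator, and leave the V blocks and the setting ring where they are.

Things in the scene. Friction and masses are not known exactly. Their poses are not given: they have to be found in the camera images.
- roller: plain turned aluminium roller, solid cylinder 50 mm diameter, 80 mm long, about 0.4 kg, lying on its round side on the granite, 95 to 155 mm to the robot's right (-y) of the comparator's foot. Origin at its centre, 25 mm above the plate. Own x = the cylinder's axis (about world +x at the start); own z points up at the start and turns as it rolls. A little rolling friction stops it after a slow push.
- crest (a point): point on the roller's round side, at mid-length, that is its top at the start (50 mm above the plate); it turns with the roller. Friction on aluminium is about 0.6: fingertips pressed on the top with some newtons and moved across carry the crest along without slip, and the roller's centre travels half as far as they do; pushing against its back rubs and tends to jam it.
- comparator: bench comparator, fixed on the plate. Origin on the plate straight below the foot's middle; x points from the foot to the column (away from the robot), y is the way the roller rolls to the foot, z up. Dark base 105 x 92 x 27 mm centred at x = 135 mm, under a steel column 22 mm thick, 198 mm high, with a 40 x 38 mm clamp 104 to 136 mm up; a 13 mm round arm, 120 mm up, runs from it to the dial.
- dial (a point): centre of the dial gauge, 120 mm above the plate over the foot: a disc of 56 mm diameter (92 to 148 mm up, overhanging the foot by 28 mm either side along y), from x = -16 to +12 mm of the comparator, with a lug behind to +23 mm, then the arm. White face to the robot; the plunger's cap rises to 161 mm. An 8 mm stem reaches down from it to 68 mm, then the thin plunger with the foot.
- foot (a point): centre of the underside of the plunger's foot: a flat steel foot of 10 mm flat diameter (15 mm over its bevelled rim, 4.5 mm thick) at the bottom of the dial gauge's plunger; it hangs 48 mm above the plate at the start and moves up with the plunger.
- plunger (a joint): height by which the plunger is lifted, in m: 0 at rest; 0.002 when the foot's flat stands on the crest of the 50 mm roller. It slides straight up against a light spring (about 1 N); the dial's needle starts upright and turns clockwise, 144 degrees for 2 mm.
- v_block_1: hardened steel V block, 45 x 44 x 35 mm, loose bystander standing to the left of the work, nearer the robot; origin at the centre of its underside
- v_block_2: hardened steel V block, 45 x 44 x 35 mm, loose bystander to the left of the work, farther from the robot; origin at the centre of its underside
- steel_ring: steel setting ring, 33 mm diameter, 20 mm high, loose bystander lying flat near the front edge of the plate; origin at the centre of its underside

How it is judged:
By the outcome, as a careful person would: the job done as asked, in the order asked, and still so for the second after the job is handed in, with the robot touching nothing.
It also fails if it takes over 72 s, if anything falls off the work surface, if the arm or the gripper's body presses on something with over 40 N, if the wrist force passes 120 N, or if a joint passes its speed limit or range.

## Working session

There is one attempt and no reset: what is moved stays moved. The work goes in short steps, Python scripts to look and compute and a shell command to move; the robot and the scene stay as the last step left them, time stands still between calls to the robot, and variables do not carry over. Pictures are saved under pics/ and viewed, at most 10 in all, crops included, and the job is handed in when it is done.

```bash
mkdir -p pics; ls
python3 - <<'E'
from plant import *
import cv2,json
s=sense();print(s)
for n in("scene","top"):
    c=camera_info(n);print(n,c)
    cv2.imwrite(f"pics/{n}1.png",snapshot(n))
E
```

```text
pics
{'time_s': 0.0, 'q': array([-1.05601543e-01,  4.91563629e-01,  1.55946519e+00, -1.02770527e-05,
        1.09170647e+00, -1.05583959e-01]), 'dq': array([ 0.00048289,  0.00043381,  0.00182393, -0.00163674,  0.00162694,
       -0.00064832]), 'joint_efforts': array([-9.52334158e-04, -6.12640929e+01, -2.58175153e+01,  6.92750537e-02,
        4.83079045e-02, -1.38641695e-05]), 'eef_pos': array([6.24746188e+02, 4.61686453e-02, 2.14053804e+02]), 'eef_rot': array([[ 1.29039183e-05,  9.99999353e-01, -1.13723147e-03],
       [ 9.99999994e-01, -1.27772722e-05,  1.11370714e-04],
       [ 1.11356111e-04, -1.13723290e-03, -9.99999347e-01]]), 'wrist_force': array([ 0.20311367, -0.28694702, -0.03563097]), 'ft_torque': array([ 0.01383832,  0.00912956, -0.01614454]), 'finger_force': 0.0, 'finger_gap': 0.9992834919704555}
scene {'mtx': array([[375.0140753 ,   0.        , 254.15593185],
       [  0.        , 375.0140753 , 189.98755754],
       [  0.        ,   0.        ,   1.        ]]), 'eye': array([234.20521027, 778.56056496, 538.52407348]), 'attitude': array([[-9.20833892e-01,  2.00085523e-01, -3.34709914e-01],
       [-3.89954815e-01, -4.71531371e-01,  7.90944630e-01],
       [ 4.30345177e-04,  8.58850365e-01,  5.12226381e-01]])}
top {'mtx': array([[485.9513838 ,   0.        , 246.58867936],
       [  0.        , 485.9513838 , 191.95526977],
       [  0.        ,   0.        ,   1.        ]]), 'eye': array([ 473.00390151,  123.45531949, 1177.97414944]), 'attitude': array([[-0.02623616,  0.99801548, -0.05724308],
       [-0.99964796, -0.02641931, -0.00244493],
       [-0.00395241,  0.05715879,  0.99835728]])}
```

View pics/scene1.png

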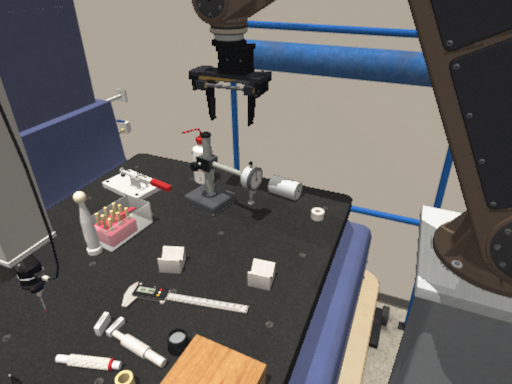

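View pics/top1.png

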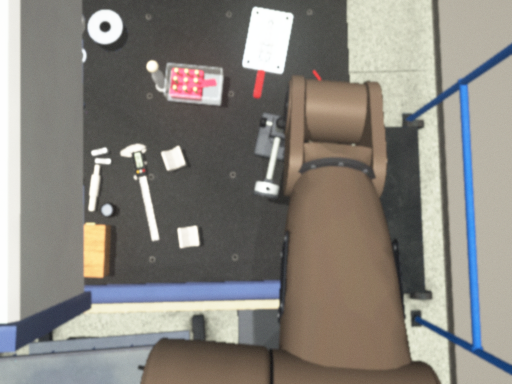

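Run:
```python
from plant import *
import cv2,numpy as np
a=cv2.imread("pics/scene1.png")[125:225,180:340];t=cv2.imread("pics/top1.png")[100:210,230:310]
A=cv2.resize(a,(800,500),interpolation=2)
cv2.imwrite("pics/c1.png",A)
print(camera_info("wrist"))
w=snapshot("wrist")
cv2.imwrite("pics/w1.png",cv2.resize(np.hstack([w,np.pad(cv2.resize(t,None,fx=3.4,fy=3.4),((0,10),(0,0),(0,0)))]),(784,384)) if 0 else w)
```

```text
{'mtx': array([[285.86622409,   0.        , 254.40316822],
       [  0.        , 285.86622409, 191.65276914],
       [  0.        ,   0.        ,   1.        ]]), 'eye': array([625.01699552,  75.92528214, 382.98182315]), 'attitude': array([[ 9.99999530e-01, -6.37191533e-04,  7.30210036e-04],
       [ 4.19689641e-04,  9.63878447e-01,  2.66342191e-01],
       [-8.73544705e-04, -2.66341759e-01,  9.63878262e-01]])}
```

View pics/c1.png

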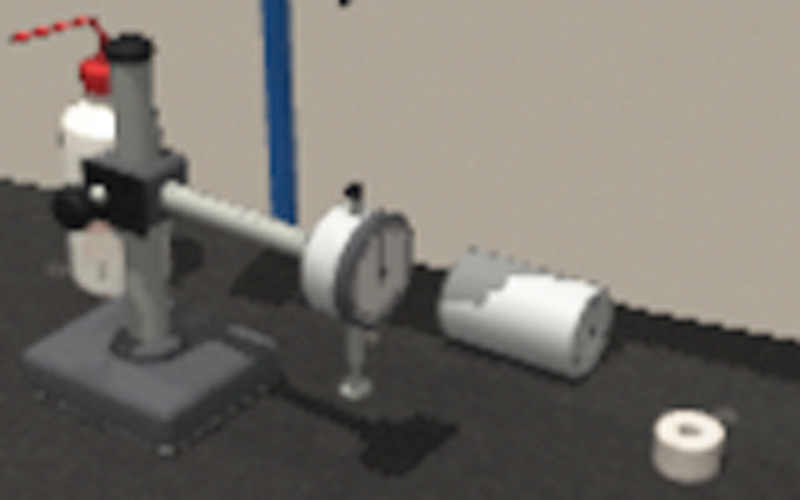

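View pics/w1.png

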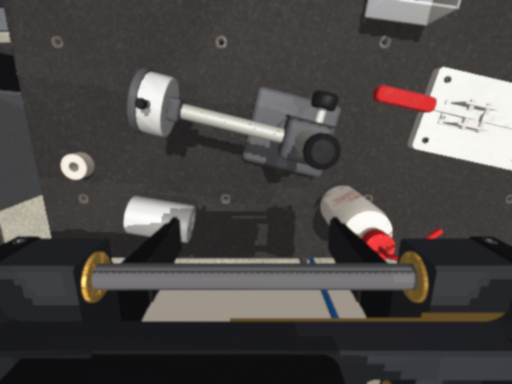

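```bash
cat > h.py <<'E'
from plant import *
import numpy as np,cv2
def ray(n,u,v,z,c=None):
    c=c or camera_info(n);d=c["attitude"]@(np.linalg.inv(c["mtx"])@[u,v,1]*[1,-1,-1])
    return (c["eye"]+d*(z-c["eye"][2])/d[2]).round(1)
def proj(n,p,c=None):
    c=c or camera_info(n);q=c["attitude"].T@(np.array(p)-c["eye"])*[1,-1,-1];q=c["mtx"]@q;return (q[:2]/q[2]).round(1)
E
python3 - <<'E'
from h import *
print("cap",ray("wrist",142,104,161),"col",ray("wrist",320,150,198))
print("foot sc",ray("scene",251,203.2,48), "cap sc",ray("scene",180+353/5,125+186/5,161),"col sc",ray("scene",180+130/5,125+42/5,198))
print("roller wrist: near top-left, near bottom-left, far top, far bottom")
for u,v in((130,198),(127,231),(195,208),(190,240)): print(ray("wrist",u,v,25),ray("wrist",u,v,50))
print("scene near face centre",ray("scene",180+593/5,125+330/5,25),"far top",ray("scene",180+475/5,125+250/5,50))
print("ring",ray("wrist",77,166,20))
E
```

```text
cap [541.3  82.1 161. ] col [667.3  52.7 198. ]
foot sc [537.5  81.4  48. ] cap sc [535.7  86.6 161. ] col sc [664.1  56.  198. ]
roller wrist: near top-left, near bottom-left, far top, far bottom
[462.1 -31.7  25. ] [473.5 -24.2  50. ]
[452.7 -78.3  25. ] [464.7 -67.5  50. ]
[546.4 -45.5  25. ] [551.9 -37.   50. ]
[537.  -91.5  25. ] [543.2 -79.8  50. ]
scene near face centre [458.8 -55.7  25. ] far top [532.2 -71.4  50. ]
ring [396.6   9.7  20. ]
```

The pictures show the foot at about (538, 83), with the comparator's x axis at about -13°. The roller's centre is near (498, -65), roughly 150 mm from the foot, and the body's long side lies along the closing line. The rows can't tilt the hand, so I'll test whether it leans when pushed past its reach, up in free space.

```bash
for i in 1 2 3; do python3 -m pendant '[[[0,0,-1,0,1],[0,0,-1,0,1],[0,0,-1,0,1],[0,0,-1,0,1],[0,0,-1,0,1],[0,0,-1,0,1],[0,0,-1,0,1],[0,0,-1,0,1]]]' 30; done; python3 -c "
from plant import *
s=sense();print(s['q'],s['eef_pos'],s['eef_rot'])"
```

```text
time_s: 0.95
eef_pos: [624.8, 0.1, 415.5]
eef_rot: [[-0.0, 1.0, -0.0], [1.0, 0.0, 0.0], [0.0, -0.0, -1.0]]
wrist_force: [0.2, -0.4, -0.6]
finger_gap: 0.385
finger_force: 0.0
time_s: 1.75
eef_pos: [624.8, 0.0, 615.5]
eef_rot: [[0.0, 1.0, -0.0], [1.0, -0.0, 0.0], [0.0, -0.0, -1.0]]
wrist_force: [0.4, -0.2, 0.8]
finger_gap: 0.002
finger_force: 0.0
time_s: 2.55
eef_pos: [573.4, 0.2, 751.3]
eef_rot: [[-0.0, 0.999, 0.041], [1.0, 0.0, -0.001], [-0.001, 0.041, -0.999]]
wrist_force: [0.6, -0.3, 0.5]
finger_gap: 0.007
finger_force: 0.0
[-0.11673257  0.53161469  0.04739272  0.00716535  2.52187974 -0.11091278] [5.73426818e+02 2.47414253e-01 7.51302467e+02] [[-8.53985858e-05  9.99163666e-01  4.08896126e-02]
 [ 9.99999811e-01  1.10221604e-04 -6.04819933e-04]
 [-6.08821020e-04  4.08895532e-02 -9.99163487e-01]]
```

It leaned by 2.3° the right way, with the fingers forward, so I'll keep pushing at the limit.

```bash
for i in 1 2; do python3 -m pendant '[[[0,1,-1,0,1],[0,1,-1,0,1],[0,1,-1,0,1],[0,1,-1,0,1],[0,1,-1,0,1],[0,1,-1,0,1],[0,1,-1,0,1],[0,1,-1,0,1]]]'; done; python3 -c "
from plant import *
s=sense();print(s['q'])"
```

```text
time_s: 3.35
eef_pos: [611.0, 0.0, 749.9]
eef_rot: [[0.0, 0.988, 0.155], [1.0, -0.0, 0.0], [0.0, 0.155, -0.988]]
wrist_force: [-0.1, 0.1, 0.6]
finger_gap: 0.002
finger_force: 0.0
time_s: 4.15
eef_pos: [622.3, 0.0, 773.9]
eef_rot: [[0.0, 0.959, 0.285], [1.0, -0.0, -0.0], [-0.0, 0.285, -0.959]]
wrist_force: [0.0, 0.1, 1.2]
finger_gap: 0.001
finger_force: 0.0
[-0.12122466  0.51014454  0.04839307  0.04599965  2.29569355 -0.08570542]
```

```bash
python3 -m pendant '[[[-0.4,1,-1,0,1],[-0.4,1,-1,0,1],[-0.4,1,-1,0,1],[-0.4,1,-1,0,1],[-0.4,1,-1,0,1],[-0.4,1,-1,0,1],[-0.4,1,-1,0,1],[-0.4,1,-1,0,1]]]';  python3 -c "
from plant import *
s=sense();print(s['q'],s['eef_rot'])"
```

```text
time_s: 4.95
eef_pos: [611.1, -70.2, 813.8]
eef_rot: [[0.003, 0.909, 0.418], [1.0, 0.0, -0.008], [-0.007, 0.418, -0.909]]
wrist_force: [-0.1, -0.7, 0.2]
finger_gap: 0.003
finger_force: 0.0
[-0.26771757  0.45953908  0.04840547  0.12888188  2.21052835 -0.16718552] [[ 2.88033655e-03  9.08603711e-01  4.17649374e-01]
 [ 9.99970731e-01  3.43330117e-04 -7.64326123e-03]
 [-7.08808712e-03  4.17659165e-01 -9.08576129e-01]]
```

```bash
python3 -m pendant '[[[0,1,-1,0,1],[0,1,-1,0,1],[0,1,-1,0,1],[0,1,-1,0,1],[0,1,-1,0,1],[0,1,-1,0,1],[0,1,-1,0,1],[0,1,-1,0,1]]]';  python3 -c "
from plant import *
s=sense();print(s['q'],s['eef_rot'])"
```

```text
time_s: 5.75
eef_pos: [580.8, -52.9, 868.2]
eef_rot: [[0.008, 0.839, 0.544], [1.0, 0.002, -0.019], [-0.017, 0.544, -0.839]]
wrist_force: [-0.8, -0.3, 0.3]
finger_gap: 0.001
finger_force: 0.0
[-0.26198909  0.38315306  0.04842378  0.14670509  2.14111117 -0.14357053] [[ 0.00803311  0.8388761   0.54426313]
 [ 0.99982481  0.002464   -0.01855479]
 [-0.01690623  0.54431684 -0.83870934]]
```

```bash
python3 -m pendant '[[[0,0,0,-0.095,1],[0,0,0,-0.095,1],[0,0,0,-0.095,1],[0,0,0,-0.095,1],[0,0,0,-0.095,1],[0,0,0,-0.095,1],[0,0,0,-0.095,1],[0,0,0,-0.095,1]]]'; python3 -m pendant '[[[0,0,0,-0.095,1],[0,0,0,-0.095,1],[0,0,0,-0.05,1],[0,0,1,0,1],[0,0,1,0,1],[0,0,1,0,1],[0,0,1,0,1],[0,0,1,0,1]]]';python3 -c "
from h import *
s=sense();print(s['q'],s['eef_pos'],s['eef_rot'])
T=np.array([466,-71,150]);print((s['eef_rot'].T@(T-s['eef_pos'])/25).round(2))"
```

```text
time_s: 6.55
eef_pos: [580.9, -53.1, 868.0]
eef_rot: [[-0.779, 0.312, 0.544], [0.36, 0.933, -0.019], [-0.513, 0.181, -0.839]]
wrist_force: [-0.9, -0.6, -0.7]
finger_gap: 0.003
finger_force: 0.0
time_s: 7.35
eef_pos: [648.4, -55.3, 763.6]
eef_rot: [[-0.839, 0.008, 0.544], [-0.002, 1.0, -0.019], [-0.544, -0.017, -0.839]]
wrist_force: [1.1, -0.4, 0.6]
finger_gap: 0.0
finger_force: 0.0
[-0.23136116  0.26689482  0.61210171  0.10772786  1.69542368 -1.75437265] [648.4357683  -55.2560998  763.62575905] [[-0.8391582   0.00816292  0.54382616]
 [-0.00226865  0.99982613 -0.01850822]
 [-0.54388268 -0.01676507 -0.83899378]]
[19.47 -0.28 16.64]
```

```bash
for i in 1 2; do python3 -m pendant '[[[0.97,0,0.83,0,1],[0.97,0,0.83,0,1],[0.97,0,0.83,0,1],[0.97,0,0.83,0,1],[0.97,0,0.83,0,1],[0.97,0,0.83,0,1],[0.97,0,0.83,0,1],[0.97,0,0.83,0,1]]]'|grep -v rot; done; python3 -c "
from h import *
import pickle
c=camera_info('wrist');s=sense();print(s['eef_pos'])
w=snapshot('wrist');t=snapshot('top');pickle.dump(c,open('c2.pkl','wb'))
cv2.imwrite('pics/w2.png',w);cv2.imwrite('pics/t2.png',t)
cv2.imwrite('pics/w2b.png',cv2.resize(w,(800,600),interpolation=2))"
```

```text
time_s: 8.15
eef_pos: [574.9, -58.8, 518.4]
wrist_force: [1.2, -0.5, 0.7]
finger_gap: 0.005
finger_force: 0.0
time_s: 8.95
eef_pos: [502.3, -62.5, 274.0]
wrist_force: [1.4, 1.0, -0.1]
finger_gap: 0.005
finger_force: 0.0
[502.32588686 -62.52002617 273.96473208]
```

View pics/w2b.png

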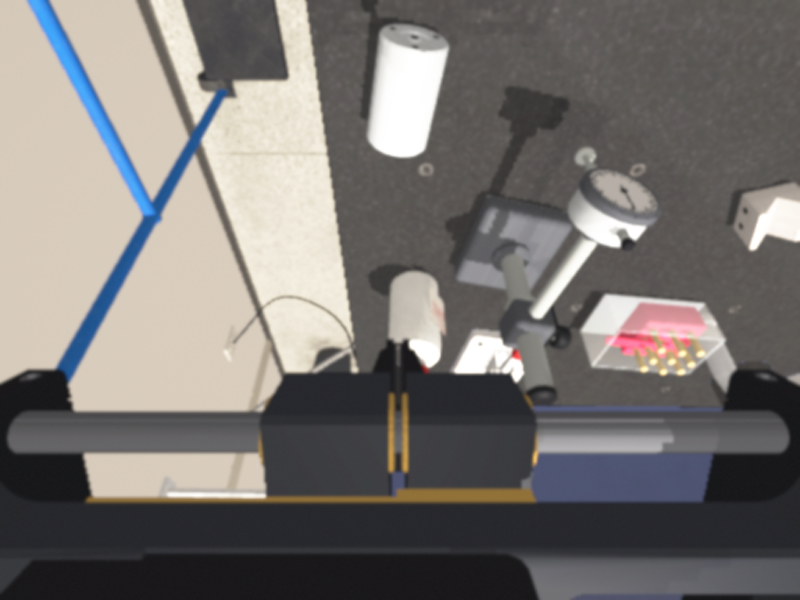

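The wrist view is upside down. The roller's near end face is at about (413, 38) and its far end at about (400, 150), with the foot at (585, 157), in the enlarged picture. I'll fit the cylinder's silhouette.

```bash
cat >> h.py <<'E'
from scipy.optimize import minimize
def fitroller(img,c,g,box):
    m=np.zeros(img.shape[:2],np.uint8);x0,y0,x1,y1=box
    m[y0:y1,x0:x1]=(cv2.cvtColor(img,6)[y0:y1,x0:x1]>115)
    n,l,st,_=cv2.connectedComponentsWithStats(m);k=1+st[1:,4].argmax()
    cs,_=cv2.findContours((l==k).astype(np.uint8),0,1);m=np.zeros_like(m);cv2.drawContours(m,[cv2.convexHull(cs[0])],-1,1,-1)
    M=cv2.resize(m,None,fx=4,fy=4,interpolation=0);a=np.linspace(0,2*np.pi,40)
    def f(p):
        x,y,w=p[0],p[1],p[2]/100;u=np.array([np.cos(w),np.sin(w),0]);v=np.array([-u[1],u[0],0])
        P=[proj(None,[x,y,25]+s*40*u+25*np.cos(t)*v+[0,0,25*np.sin(t)],c) for s in(-1,1) for t in a]
        r=np.zeros_like(M);cv2.fillConvexPoly(r,cv2.convexHull((np.array(P)*4+1.5).astype(np.int32)),1)
        return 1-(r&M).sum()/max((r|M).sum(),1)
    r=minimize(f,g,method="Nelder-Mead",options=dict(initial_simplex=np.array(g)+[[0,0,0],[8,0,0],[0,8,0],[0,0,8]],xatol=.1,fatol=1e-4))
    return r.x.round(1),round(r.fun,3)
E
python3 - <<'E'
from h import *
import pickle
c=pickle.load(open('c2.pkl','rb'));w=cv2.imread('pics/w2.png')
print(fitroller(w,c,[498,-65,-17],(225,5,300,105)))
for n,u,v,z in(("foot",585,158,50),("cap",628,240,161),("dialcentre face",622,191,120),("coltop",542,392,198)): print(n,ray(None,u*.64,v*.64,z,c))
w1=cv2.imread('pics/scene1.png');print(fitroller(w1,camera_info('scene'),[498,-65,-17],(266,172,304,203)))
E
```

```text
(array([500.7, -60.3, -19.3]), np.float64(0.048))
foot [540.6  84.4  50. ]
cap [530.7  79.1 161. ]
dialcentre face [523.2  85.5 120. ]
coltop [652.1  47.  198. ]
(array([505.5, -77.8, -13.6]), np.float64(0.241))
```

```bash
python3 -m pendant '[[[0.545,-0.026,0.833,0,1],[0.545,-0.026,0.833,0,1],[0.545,-0.026,0.833,0,1],[0.545,-0.026,0.833,0,1],[0.545,-0.026,0.833,0,1],[0.545,-0.026,0.833,0,1],[0.545,-0.026,0.833,0,1],[0.545,-0.026,0.833,0,1]]]'; python3 -m pendant '[[[0,0,0,0,1],[0.11,0,0.17,0,1],[0.11,0,0.17,0,1],[0.11,0,0.17,0,1],[0,0,0,0,1]]]'; python3 -c "
from h import *
s=sense();print(s['q'],s['eef_pos'],s['wrist_force'])"
```

```text
time_s: 9.85
eef_pos: [521.5, -54.1, 129.6]
eef_rot: [[-0.882, 0.035, 0.47], [0.01, 0.998, -0.056], [-0.471, -0.045, -0.881]]
wrist_force: [0.2, -0.5, 0.4]
finger_gap: 0.002
finger_force: 0.0
time_s: 10.35
eef_pos: [521.2, -53.2, 119.8]
eef_rot: [[-0.888, 0.038, 0.458], [0.011, 0.998, -0.061], [-0.459, -0.049, -0.887]]
wrist_force: [-0.1, -0.1, 0.3]
finger_gap: 0.006
finger_force: 0.0
[-0.25815715  0.39367205  2.22513002  0.89652382  0.07387959 -2.68431454] [521.15077528 -53.23794576 119.82597891] [-0.14166511 -0.14777866  0.28166538]
```

The wrist reached a joint limit (q5 minimum, q6 end). Half a turn of the hand gives it room to pass through, and the grasp geometry stays the same.

```bash
for i in 1 2; do python3 -m pendant '[[[0,0,0,0.094,1],[0,0,0,0.094,1],[0,0,0,0.094,1],[0,0,0,0.094,1],[0,0,0,0.094,1],[0,0,0,0.094,1],[0,0,0,0.094,1],[0,0,0,0.094,1]]]'|grep -v w; done; python3 -m pendant '[[[0,0,0,0.094,1],[0,0,0,0.094,1],[0,0,0,0.094,1],[0,0,0,0.094,1],[0,0,0,0.094,1],[0,0,0,0.094,1],[0,0,0,0,1]]]'; python3 -c "
from h import *
s=sense();print(s['q'],s['eef_rot'])"
```

```text
time_s: 11.15
eef_pos: [521.0, -53.3, 120.0]
eef_rot: [[-0.297, 0.838, 0.458], [0.93, 0.363, -0.061], [-0.218, 0.407, -0.887]]
finger_gap: 0.004
finger_force: 0.0
time_s: 11.95
eef_pos: [521.0, -53.3, 120.0]
eef_rot: [[0.662, 0.593, 0.458], [0.689, -0.722, -0.061], [0.294, 0.356, -0.887]]
finger_gap: 0.004
finger_force: 0.0
time_s: 12.65
eef_pos: [521.1, -53.3, 119.9]
eef_rot: [[0.879, -0.134, 0.458], [-0.119, -0.991, -0.061], [0.462, -0.001, -0.887]]
wrist_force: [1.4, -0.5, -0.3]
finger_gap: 0.003
finger_force: 0.0
[-0.25839651  0.39336383  2.22527528  0.89649862  0.07392457  0.56615624] [[ 8.78928235e-01 -1.34283654e-01  4.57660419e-01]
 [-1.19484675e-01 -9.90942599e-01 -6.12876661e-02]
 [ 4.61745136e-01 -8.15946130e-04 -8.87012268e-01]]
```

```bash
python3 -m pendant '[[[-0.24,0.13,0.21,0,1],[-0.24,0.13,0.21,0,1],[-0.24,0.13,0.21,0,1],[-0.24,0.13,0.21,0,1],[-0.24,0.13,0.21,0,1],[-0.24,0.13,0.21,0,1],[0,0,0,0,1]]]'; python3 -c "
from h import *
s=sense();print(s['q'])"
```

```text
time_s: 13.35
eef_pos: [508.1, -62.6, 90.3]
eef_rot: [[0.881, -0.126, 0.457], [-0.114, -0.992, -0.055], [0.46, -0.004, -0.888]]
wrist_force: [-0.8, -0.8, -0.1]
finger_gap: 0.001
finger_force: 0.0
[-0.29497961  0.44956464  2.27729754  2.18483863  0.09877976 -0.76447717]
```

```bash
python3 -m pendant '[[[-0.13,0.085,0.1,0,1],[-0.13,0.085,0.1,0,1],[-0.13,0.085,0.1,0,1],[-0.13,0.085,0.1,0,1],[0,0,0,0,1]]]'; python3 -c "
from h import *
s=sense();print(s['q']);R=s['eef_rot']
for v in ([0,0,-10],[0,10,0],[10,0,0]): print(v,(R.T@v/25).round(3))"
```

```text
time_s: 13.85
eef_pos: [500.4, -69.7, 75.8]
eef_rot: [[0.88, -0.127, 0.457], [-0.115, -0.992, -0.054], [0.46, -0.005, -0.888]]
wrist_force: [-0.4, -0.4, -0.1]
finger_gap: 0.001
finger_force: 0.0
[-0.31972753  0.47986842  2.30419266  2.44956536  0.14580341 -1.05271004]
[0, 0, -10] [-0.184  0.002  0.355]
[0, 10, 0] [-0.046 -0.397 -0.022]
[10, 0, 0] [ 0.352 -0.051  0.183]
```

```bash
python3 -m pendant '[[[-0.074,0,0.142,0,1],[-0.074,0,0.142,0,1],[-0.074,0,0.142,0,1],[-0.074,0,0.142,0,1],[0,0,0,0,1]]]' | grep -E "pos|force"; for i in 1 2 3; do python3 -m pendant '[[[-0.028,0,0.053,0,1],[0,0,0,0,1]]]'| grep -E "pos|wrist"; done
```

```text
eef_pos: [500.7, -69.4, 59.8]
wrist_force: [0.2, 0.6, 0.7]
finger_force: 0.0
eef_pos: [500.6, -69.6, 58.5]
wrist_force: [-0.5, 0.2, -0.8]
eef_pos: [500.5, -69.7, 56.8]
wrist_force: [-1.1, 0.4, 0.2]
eef_pos: [500.4, -69.7, 55.2]
wrist_force: [-0.7, 0.6, -0.4]
```

```bash
for i in 1 2 3; do python3 -m pendant '[[[-0.018,0,0.036,0,1],[0,0,0,0,1]]]'| grep -E "pos|wrist"; done
```

```text
eef_pos: [500.5, -69.7, 54.3]
wrist_force: [0.2, -1.1, 3.3]
eef_pos: [500.7, -69.7, 53.6]
wrist_force: [-2.2, -0.6, 7.9]
eef_pos: [500.8, -69.8, 53.1]
wrist_force: [-5.1, -0.7, 15.8]
```

```bash
python3 -m pendant '[[[0.012,-0.2,0.008,0,1],[0.012,-0.2,0.008,0,1],[0.012,-0.2,0.008,0,1]]]'| grep -E "pos|wrist"; python3 -m pendant '[[[0.012,-0.2,0.008,0,1],[0.012,-0.2,0.008,0,1],[0.012,-0.2,0.008,0,1],[0,0,0,0,1]]]'
python3 - <<'E'
from h import *
import pickle
s=sense();print(s['q'])
c=camera_info('wrist');w=snapshot('wrist');t=snapshot('top')
pickle.dump(c,open('c3.pkl','wb'));cv2.imwrite('pics/w3.png',w);cv2.imwrite('pics/t3.png',t)
E
```

```text
eef_pos: [503.7, -54.8, 53.6]
wrist_force: [-9.4, 1.3, 28.0]
time_s: 16.25
eef_pos: [506.6, -39.6, 53.2]
eef_rot: [[0.879, -0.128, 0.459], [-0.116, -0.992, -0.054], [0.463, -0.006, -0.887]]
wrist_force: [-5.8, 2.9, 18.8]
finger_gap: 0.001
finger_force: 9.4
[-0.23807596  0.53852488  2.31403113  2.85333453  0.19681452 -1.38243154]
```

View pics/w3.png

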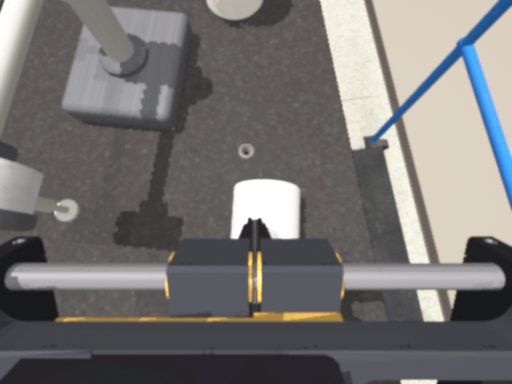

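The view shows the roller's far end, spanning columns 234 to 300 at row ~187, with the fingertip on its top and the foot at (66, 210).

Run:
```python
from h import *
import pickle
c=pickle.load(open('c3.pkl','rb'))
for n,u,v,z in(("sideL",234,200,25),("sideR",300,200,25),("farTop",266,181,50),("sideL2",232,232,25),("sideR2",299,232,25),("foot",66,210,47),("tip",255,222,49)): print(n,ray(None,u,v,z,c))
print(c['eye'],c['attitude'][:,2])
```

```text
sideL [535.4 -26.7  25. ]
sideR [529.  -76.1  25. ]
farTop [540.8 -51.   50. ]
sideL2 [511.7 -22.5  25. ]
sideR2 [505.4 -71.5  25. ]
foot [539.   85.4  47. ]
tip [514.4 -40.1  49. ]
[494.54954874 -38.2824655  237.48439534] [-0.20830377  0.02078848  0.97784323]
```

```bash
python3 -m pendant '[[[0.022,-0.199,0.012,0,1],[0.022,-0.199,0.012,0,1],[0,0,0,0,1],[0.09,0,-0.18,0,1],[0.09,0,-0.18,0,1]]]'| grep -E "pos|wrist"; python3 -m pendant '[[[-0.148,0.229,-0.078,0,1],[-0.148,0.229,-0.078,0,1],[-0.148,0.229,-0.078,0,1],[-0.148,0.229,-0.078,0,1],[0,0,0,0,1]]]'| grep -E "pos|wrist"; python3 -m pendant '[[[-0.08,0,0.16,0,1],[-0.09,0,0.17,0,1],[0,0,0,0,1]]]'
python3 - <<'E'
from h import *
s=sense();print(s['q']);R=s['eef_rot']
for v in ([0,0,-10],[0,10,0],[10,0,0]): print(v,(R.T@v/25).round(3))
E
```

```text
eef_pos: [508.9, -30.5, 62.5]
wrist_force: [0.8, 0.3, -0.5]
eef_pos: [488.6, -51.9, 62.1]
wrist_force: [0.8, 0.0, -0.2]
time_s: 17.65
eef_pos: [489.6, -50.9, 52.4]
eef_rot: [[0.88, -0.129, 0.458], [-0.117, -0.992, -0.054], [0.461, -0.006, -0.888]]
wrist_force: [0.2, -1.3, 1.4]
finger_gap: 0.004
finger_force: 1.0
[-0.27934393  0.53279327  2.35142564  2.80825154  0.22825234 -1.37612528]
[0, 0, -10] [-0.184  0.002  0.355]
[0, 10, 0] [-0.047 -0.397 -0.022]
[10, 0, 0] [ 0.352 -0.052  0.183]
```

```bash
for i in 1 2 3; do python3 -m pendant '[[[0.022,-0.199,0.012,0,1],[0.022,-0.199,0.012,0,1],[0.022,-0.199,0.012,0,1]]]'| grep -E "pos|wrist"; done;  python3 -m pendant '[[[0,0,0,0,1]]]'| grep -E "pos|wrist"
python3 - <<'E'
from h import *
import pickle
c=camera_info('wrist');w=snapshot('wrist')
pickle.dump(c,open('c4.pkl','wb'));cv2.imwrite('pics/w4.png',w)
def edges(r,z=25):
    g=cv2.GaussianBlur(cv2.cvtColor(w,6),(3,3),0)[r];b=np.where(g>140)[0];b=b[(b>100)&(b<330)];return r,b.min(),b.max(),ray(None,b.min(),r,25,c),ray(None,b.max(),r,25,c)
for r in(200,210,220,230): print(*edges(r))
E
```

```text
eef_pos: [492.9, -36.0, 53.5]
wrist_force: [-8.7, -0.3, 19.7]
eef_pos: [495.9, -21.1, 53.7]
wrist_force: [-11.9, 1.9, 21.3]
eef_pos: [499.5, -6.4, 53.3]
wrist_force: [-6.3, 2.5, 6.4]
eef_pos: [500.3, -6.3, 53.3]
wrist_force: [-2.8, 2.1, 6.5]
200 108 302 [541.4 101.4  25. ] [522.5 -44.3  25. ]
210 235 302 [521.4   6.7  25. ] [515.  -43.1  25. ]
220 235 301 [513.9   7.6  25. ] [507.6 -41.1  25. ]
230 234 301 [506.7   9.2  25. ] [500.3 -39.9  25. ]
```

View pics/w4.png

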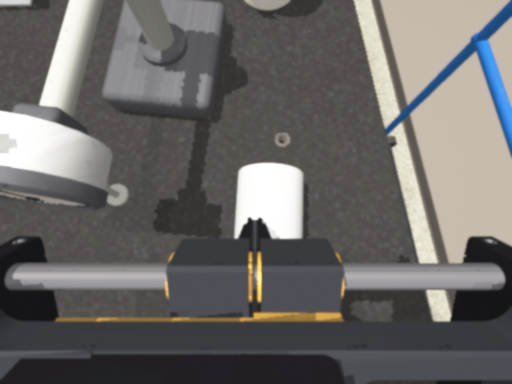

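The roller's far end is at (270, 165), the foot at (117, 195), and the fingertip is now about 12 mm ahead of the crest.

Run:
```python
from h import *
import pickle
c=pickle.load(open('c4.pkl','rb'))
f=ray(None,117,195,47,c);e=ray(None,270,165,50,c);print(f,e)
w=np.radians(-13.4);C=np.array([np.cos(w),np.sin(w)])
for yaw in(-9,-10.5,-12):
    a=np.radians(yaw);ce=e[:2]-40*np.array([np.cos(a),np.sin(a)]);d=ce-f[:2];print(yaw,ce,d@C,d@[-C[1],C[0]])
```

```text
[538.6  84.2  47. ] [545.3 -21.9  50. ]
-9 [505.79246638 -15.6426214 ] -8.776059144343819 -104.72757084967888
-10.5 [505.9698037  -14.61057898] -8.842723342634473 -103.68252732767468
-12 [506.17409597 -13.58353237] -8.882008646514347 -102.63609685071226
```

```bash
python3 -m pendant '[[[0.09,0,-0.18,0,1],[0.18,0,-0.355,0,1]]]'| grep -E "pos|wrist"; python3 -m pendant '[[[-0.298,0.004,-0.155,0,1],[-0.298,0.004,-0.155,0,1],[-0.298,0.004,-0.155,0,1],[-0.298,0.004,-0.155,0,1],[-0.298,0.004,-0.155,0,1],[-0.298,0.004,-0.155,0,1],[0,0,0,0,1]]]'| grep -E "pos|wrist";  python3 - <<'E'
from h import *
import pickle
s=sense();print(s['q'],s['eef_pos']);R=s['eef_rot'];print(R.round(3))
for v in ([0,0,-10],[0,10,0],[10,0,0]): print(v,(R.T@v/25).round(3))
c=camera_info('wrist');w=snapshot('wrist')
pickle.dump(c,open('c5.pkl','wb'));cv2.imwrite('pics/w5.png',w)
E
```

```text
eef_pos: [500.3, -7.1, 67.9]
wrist_force: [0.6, 0.2, 0.1]
eef_pos: [449.3, -1.3, 68.0]
wrist_force: [-0.4, 1.1, -0.1]
[-0.16270702  0.47182256  2.43916689  3.05819077  0.24745852 -1.51675798] [449.2525703   -1.34483406  67.97606037]
[[ 0.88  -0.129  0.456]
 [-0.117 -0.992 -0.054]
 [ 0.46  -0.006 -0.888]]
[0, 0, -10] [-0.184  0.002  0.355]
[0, 10, 0] [-0.047 -0.397 -0.022]
[10, 0, 0] [ 0.352 -0.052  0.183]
```

View pics/w5.png

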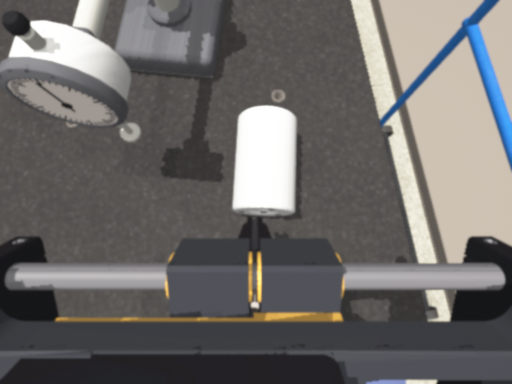

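The whole roller is in view (columns 233 to 297, rows 106 to 215), with the foot at (129, 132). I'll fit it.

```bash
cat >> h.py <<'E'
def rel(p,f,yw=-13.4):
    w=np.radians(yw);C=np.array([np.cos(w),np.sin(w)]);d=np.array(p[:2])-f[:2];return (d@C).round(1),(d@[-C[1],C[0]]).round(1)
E
python3 - <<'E'
from h import *
import pickle
c=pickle.load(open('c5.pkl','rb'));w=cv2.imread('pics/w5.png')
r=fitroller(w,c,[506,-14,-19],(215,95,320,235));f=ray(None,129.5,132,47,c)
print(r,f,rel(r[0],f))
# comparator arm/base direction: base near-edge corners (z=27) 
print(ray(None,117,70,27,c),ray(None,221,77,27,c),ray(None,133,4,27,c))
E
```

```text
(array([508. , -16.7, -18.2]), np.float64(0.025)) [539.9  84.9  47. ] (np.float64(-7.5), np.float64(-106.2))
[610.4 101.9  27. ] [591.2  11.   27. ] [678.2  84.9  27. ]
```

```bash
python3 -m pendant '[[[-0.177,0.002,0.341,0,1],[-0.177,0.002,0.341,0,1],[-0.177,0.002,0.341,0,1],[-0.177,0.002,0.341,0,1],[-0.177,0.002,0.341,0,1],[0,0,0,0,1]]]'| grep -E "pos|wrist"; python3 -c "
from h import *
s=sense();R=s['eef_rot'];print(s['q'],(R.T@np.array([9.8,-1.8,0])/25).round(3))"
```

```text
eef_pos: [450.6, -1.6, 19.2]
wrist_force: [0.5, -0.4, 0.2]
[-0.16264455  0.62294188  2.4680628   3.09239949  0.42708565 -1.5526969 ] [0.354 0.021 0.183]
```

```bash
python3 -m pendant '[[[0.124,0.007,0.064,0,1],[0.124,0.007,0.064,0,1]]]'| grep -E "pos|wrist"; for i in 1 2 3; do python3 -m pendant '[[[0.071,0.004,0.037,0,1],[0.071,0.004,0.037,0,1]]]'| grep -E "pos|wrist"; done;python3 -m pendant '[[[0,0,0,0,1]]]'| grep -E "pos|wrist"; python3 -c "
from h import *
import pickle
c=camera_info('wrist');w=snapshot('wrist');cv2.imwrite('pics/w6.png',w);pickle.dump(c,open('c6.pkl','wb'))
print(proj(None,[518,-18.5,25],c),proj(None,[540,85,47],c))
print(fitroller(w,c,[517,-18,-19],(200,40,330,200)))"
```

```text
eef_pos: [458.0, -2.8, 20.6]
wrist_force: [0.9, 0.1, 0.4]
eef_pos: [460.8, -3.3, 20.4]
wrist_force: [-5.7, 1.5, 4.7]
eef_pos: [464.4, -3.9, 20.3]
wrist_force: [-5.9, 2.0, 4.5]
eef_pos: [468.4, -4.7, 20.3]
wrist_force: [-5.4, 1.1, 4.3]
eef_pos: [468.8, -4.7, 20.3]
wrist_force: [-4.4, 1.9, 2.8]
[266.8 155.7] [ 90.  130.1]
(array([528.5, -20.6, -18.8]), np.float64(0.164))
```

```bash
python3 -m pendant '[[[-0.17,-0.01,-0.09,0,1],[-0.17,-0.01,-0.09,0,1],[0.166,0,-0.32,0,1],[0.166,0,-0.32,0,1],[0.166,0,-0.32,0,1],[0.166,0,-0.32,0,1],[0.166,0,-0.32,0,1],[0,0,0,0,1]]]'| grep -E "pos|wrist|time"; python3 -c "
from h import *
import pickle
c=camera_info('wrist');w=snapshot('wrist');cv2.imwrite('pics/w7.png',w);pickle.dump(c,open('c7.pkl','wb'))
u,v=proj(None,[518,-18.5,25],c).astype(int);print(u,v,proj(None,[540,85,47],c))
print(fitroller(w,c,[517,-18,-19],(u-48,max(v-75,0),u+48,v+70)),sense()['eef_pos'])
for m in([0,0,-10],[0,10,0],[10,0,0]): print(m,(sense()['eef_rot'].T@m/25).round(3))"
```

```text
time_s: 22.0
eef_pos: [460.0, -3.4, 66.2]
wrist_force: [0.0, -0.0, -0.3]
264 164 [126.2 144.6]
(array([517.2, -18.6, -19.4]), np.float64(0.042)) [459.87815579  -3.4212052   65.70489171]
[0, 0, -10] [-0.185  0.002  0.355]
[0, 10, 0] [-0.047 -0.397 -0.022]
[10, 0, 0] [ 0.352 -0.052  0.184]
```

```bash
python3 -m pendant '[[[0.216,0.139,0.139,0,1],[0.216,0.139,0.139,0,1],[0.216,0.139,0.139,0,1],[0.216,0.139,0.139,0,1],[0.216,0.139,0.139,0,1],[0,0,0,0,1]]]'| grep -E "pos|wrist";  python3 -m pendant '[[[-0.097,0,0.187,0,1],[-0.097,0,0.187,0,1],[0,0,0,0,1]]]'| grep -E "pos|wrist"; for i in 1 2 3; do python3 -m pendant '[[[0.016,-0.2,0.01,0,1],[0.016,-0.2,0.01,0,1],[0.016,-0.2,0.01,0,1]]]'| grep -E "pos|wrist"; done;  python3 -m pendant '[[[0,0,0,0,1],[0.09,0,-0.18,0,1],[0.09,0,-0.18,0,1],[0,0,0,0,1]]]'| grep -E "time|pos|wrist"; python3 -c "
from h import *
import pickle
c=camera_info('wrist');w=snapshot('wrist');cv2.imwrite('pics/w8.png',w);pickle.dump(c,open('c8.pkl','wb'))
r=np.array([522,4.5,25]);print(proj(None,r,c),proj(None,[540,85,47],c))
print(fitroller(w,c,[522,4.5,-19],(215,90,330,225)))"
```

```text
eef_pos: [490.1, -25.4, 62.1]
wrist_force: [0.7, -0.8, 0.3]
eef_pos: [489.3, -24.7, 51.9]
wrist_force: [-4.9, -1.6, 18.2]
eef_pos: [492.4, -9.8, 53.0]
wrist_force: [-15.3, -0.7, 40.7]
eef_pos: [495.4, 5.3, 53.0]
wrist_force: [-12.2, 2.9, 33.6]
eef_pos: [498.5, 20.0, 52.1]
wrist_force: [-6.7, 4.4, 15.0]
time_s: 24.25
eef_pos: [499.1, 19.3, 62.1]
wrist_force: [0.0, -0.7, 0.2]
[270.8 204.8] [157.4 189.6]
(array([545.1,   1. , -18.4]), np.float64(0.306))
```

```bash
cat >> h.py <<'E'
def edgefit(w,c,rows,lo=170,hi=330,th=140):
    g=cv2.GaussianBlur(cv2.cvtColor(w,6),(3,3),0)
    # fit x,y,yaw of the roller from silhouette side columns + far end row on axis column
    L=[];
    for r in rows:
        b=np.where(g[r]>th)[0];b=b[(b>lo)&(b<hi)];L.append((r,b.min()-.5,b.max()+.5))
    a=np.linspace(0,2*np.pi,60)
    mid=int(np.mean([(l+h)/2 for _,l,h in L]))
    col=g[:rows[0]+1,mid];top=rows[0]
    while col[top-1]>th: top-=1
    def f(p):
        x,y,wd=p[0],p[1],p[2]/100;u=np.array([np.cos(wd),np.sin(wd),0]);v=np.array([-u[1],u[0],0])
        P=np.array([proj(None,[x,y,25]+s*40*u+25*np.cos(t)*v+[0,0,25*np.sin(t)],c) for s in(-1,1) for t in a],np.float32)
        H=cv2.convexHull(P)[:,0];H=np.vstack([H,H[:1]]);e=[]
        def cut(i,val):
            o=[]
            for A,B in zip(H,H[1:]):
                if (A[i]-val)*(B[i]-val)<0: o.append(A[1-i]+(B[1-i]-A[1-i])*(val-A[i])/(B[i]-A[i]))
            return (min(o),max(o)) if o else (0,0)
        for r,l,h in L:
            q=cut(1,r);e+=[(q[0]-l)**2,(q[1]-h)**2]
        e+=[4*(cut(0,mid)[0]-top+.5)**2];return sum(e)
    return f,L,top
def efit(w,c,rows,g,**k):
    f,L,top=edgefit(w,c,rows,**k);r=minimize(f,g,method="Nelder-Mead",options=dict(initial_simplex=np.array(g)+[[0,0,0],[8,0,0],[0,8,0],[0,0,8]],maxiter=400))
    return r.x.round(1),round(r.fun,1),L[0],L[-1],top
E
python3 - <<'E'
from h import *
import pickle
for i,rows,g in((7,range(150,200,6),[517,-18,-19]),(8,range(185,218,5),[522,4,-19])):
    c=pickle.load(open(f'c{i}.pkl','rb'));w=cv2.imread(f'pics/w{i}.png')
    r=efit(w,c,list(rows),g);print(r,rel(r[0],[540,85]))
E
```

```text
(array([517. , -18.2, -18.5]), np.float64(1.4), (150, np.float64(235.5), np.float64(295.5)), (198, np.float64(231.5), np.float64(294.5)), 106) (np.float64(1.5), np.float64(-105.7))
(array([520.9,   5.5, -16.2]), np.float64(3.3), (185, np.float64(239.5), np.float64(302.5)), (215, np.float64(237.5), np.float64(301.5)), 147) (np.float64(-0.2), np.float64(-81.8))
```

View pics/w8.png

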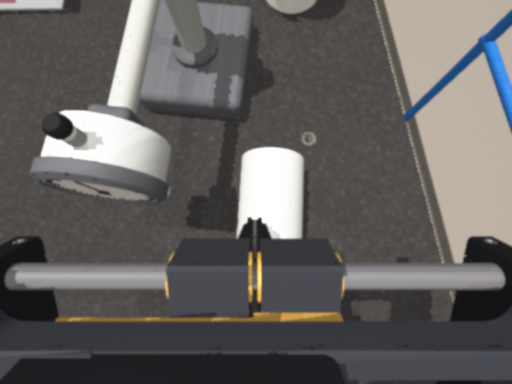

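```bash
python3 -m pendant '[[[-0.034,0.226,-0.019,0,1],[-0.034,0.226,-0.019,0,1],[-0.034,0.226,-0.019,0,1],[-0.034,0.226,-0.019,0,1],[0,0,0,0,1],[-0.083,0,0.16,0,1],[-0.083,0,0.16,0,1],[0,0,0,0,1]]]'| grep -E "pos|wrist"; for i in 1 2 3; do python3 -m pendant '[[[0.016,-0.2,0.01,0,1],[0.016,-0.2,0.01,0,1],[0.016,-0.2,0.01,0,1]]]'| grep -E "pos|wrist"; done;  python3 -m pendant '[[[0.016,-0.1,0.01,0,1],[0,0,0,0,1],[0.09,0,-0.18,0,1],[0.09,0,-0.18,0,1],[0,0,0,0,1]]]'| grep -E "time|pos|wrist"; python3 -c "
from h import *
import pickle
c=camera_info('wrist');w=snapshot('wrist');cv2.imwrite('pics/w9.png',w);pickle.dump(c,open('c9.pkl','wb'))
r=np.array([526,29,25]);print(proj(None,r,c),proj(None,[540,85,47],c))
r=efit(w,c,list(range(185,218,5)),[526,29,-18],lo=200);print(r,rel(r[0],[540,85]))
for m in([0,0,-10],[0,10,0],[10,0,0]): print(m,(sense()['eef_rot'].T@m/25).round(3))"
```

```text
eef_pos: [492.5, -2.4, 52.2]
wrist_force: [0.5, -1.1, 3.4]
eef_pos: [495.8, 12.5, 53.3]
wrist_force: [-9.8, -0.7, 24.5]
eef_pos: [498.7, 27.5, 53.5]
wrist_force: [-10.3, 2.5, 24.9]
eef_pos: [501.8, 42.3, 52.9]
wrist_force: [-5.2, 2.8, 10.7]
time_s: 26.5
eef_pos: [503.2, 44.0, 63.2]
wrist_force: [-0.4, -0.7, -0.1]
[271.  205.1] [192.6 191.1]
(array([526.2,  29.8, -15.5]), np.float64(8.9), (185, np.float64(239.5), np.float64(301.5)), (215, np.float64(238.5), np.float64(300.5)), 146) (np.float64(-0.6), np.float64(-56.9))
[0, 0, -10] [-0.185  0.002  0.355]
[0, 10, 0] [-0.047 -0.397 -0.022]
[10, 0, 0] [ 0.352 -0.052  0.183]
```

```bash
python3 -m pendant '[[[-0.287,0.073,-0.15,0,1],[-0.287,0.073,-0.15,0,1],[-0.287,0.073,-0.15,0,1],[-0.287,0.073,-0.15,0,1],[0,0,0,0.067,1],[0,0,0,0,1]]]'| grep -E "pos|wrist"; python3 -m pendant '[[[-0.158,0.018,0.305,0,1],[-0.158,0.018,0.305,0,1],[-0.158,0.018,0.305,0,1],[-0.158,0.018,0.305,0,1],[-0.158,0.018,0.305,0,1],[0,0,0,0,1]]]'| grep -E "pos|wrist";  python3 -c "
from h import *
s=sense();R=s['eef_rot'];print(s['eef_pos'],R.round(3))
for m in([0,0,-10],[0,10,0],[10,0,0]): print(m,(R.T@m/25).round(3))"
```

```text
eef_pos: [469.4, 40.8, 62.6]
wrist_force: [-0.3, -0.4, 0.4]
eef_pos: [469.3, 41.0, 18.2]
wrist_force: [0.4, -0.7, 0.0]
[469.32496411  40.99760015  18.20639555] [[ 0.862 -0.221  0.456]
 [-0.221 -0.974 -0.054]
 [ 0.456 -0.054 -0.889]]
[0, 0, -10] [-0.182  0.021  0.355]
[0, 10, 0] [-0.088 -0.39  -0.022]
[10, 0, 0] [ 0.345 -0.088  0.182]
```

```bash
python3 -m pendant '[[[0.125,0.001,0.064,0,1],[0.125,0.001,0.064,0,1]]]'| grep -E "pos|wrist"; for i in 1 2 3 4; do python3 -m pendant '[[[0.071,0,0.036,0,1]]]'| grep -E "pos|wrist"; done;python3 -m pendant '[[[0,0,0,0,1]]]'| grep -E "pos|wrist"
```

```text
eef_pos: [477.0, 39.3, 19.8]
wrist_force: [-2.7, 0.7, 0.4]
eef_pos: [478.6, 38.9, 19.9]
wrist_force: [-2.7, 0.5, -0.5]
eef_pos: [480.3, 38.5, 19.9]
wrist_force: [-2.8, 0.6, 0.3]
eef_pos: [482.3, 38.1, 19.8]
wrist_force: [-3.2, 0.5, 0.3]
eef_pos: [484.3, 37.6, 19.8]
wrist_force: [-3.1, -0.7, 0.3]
eef_pos: [484.7, 37.6, 19.8]
wrist_force: [-1.4, 0.5, -0.4]
```

```bash
python3 -m pendant '[[[-0.17,0,-0.09,0,1],[-0.17,0,-0.09,0,1],[0.164,-0.019,-0.32,0,1],[0.164,-0.019,-0.32,0,1],[0.164,-0.019,-0.32,0,1],[0.164,-0.019,-0.32,0,1],[0.164,-0.019,-0.32,0,1],[0,0,0,0,1]]]'| grep -E "pos|wrist|time"; python3 -c "
from h import *
import pickle
c=camera_info('wrist');w=snapshot('wrist');cv2.imwrite('pics/w10.png',w);pickle.dump(c,open('c10.pkl','wb'))
u,v=proj(None,[533,28,25],c).astype(int);print(u,v,proj(None,[540,85,47],c))
r=efit(w,c,list(range(v-15,v+35,6)),[533,28,-22],lo=u-48);print(r,rel(r[0],[540,85]))
print(fitroller(w,c,[533,28,-22],(u-42,max(v-75,0),u+48,v+75)),sense()['eef_pos'])"
```

```text
time_s: 29.25
eef_pos: [475.5, 39.7, 66.7]
wrist_force: [0.1, 0.5, -0.1]
256 164 [179.8 164.7]
(array([533.8,  28.3, -19.5]), np.float64(5.2), (149, np.float64(225.5), np.float64(285.5)), (197, np.float64(225.5), np.float64(288.5)), 105) (np.float64(7.1), np.float64(-56.6))
(array([533.5,  28.2, -19.6]), np.float64(0.024)) [475.37304836  39.71643346  66.02523803]
```

View pics/w10.png

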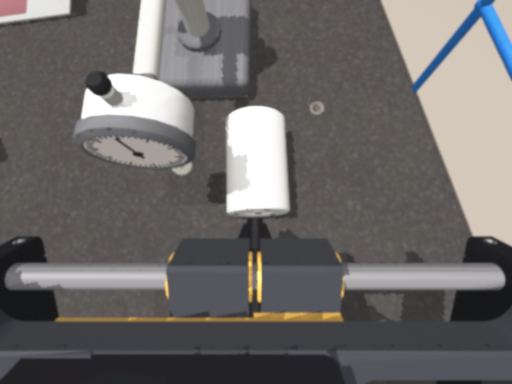

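```bash
python3 -m pendant '[[[0.22,0.102,0.143,0,1],[0.22,0.102,0.143,0,1],[0.22,0.102,0.143,0,1],[0.22,0.102,0.143,0,1],[0.22,0.102,0.143,0,1],[0,0,0,0,1],[-0.08,0.01,0.155,0,1],[-0.08,0.01,0.155,0,1]]]'| grep -E "pos|wrist"; for i in 1 2 3; do python3 -m pendant '[[[-0.014,-0.2,0.005,0,1],[-0.014,-0.2,0.005,0,1],[-0.014,-0.2,0.005,0,1]]]'| grep -E "pos|wrist"; done;  python3 -m pendant '[[[0,-0.08,0,0,1],[0,0,0,0,1],[0.09,-0.01,-0.18,0,1],[0.09,-0.01,-0.18,0,1],[0,0,0,0,1]]]'| grep -E "time|pos|wrist"; python3 -c "
from h import *
import pickle
c=camera_info('wrist');w=snapshot('wrist');cv2.imwrite('pics/w11.png',w);pickle.dump(c,open('c11.pkl','wb'))
print(proj(None,[537,52,25],c),proj(None,[540,85,47],c))
r=efit(w,c,list(range(180,218,5)),[537,52,-20],lo=215);print(r,rel(r[0],[540,85]))
print(w[:,:,1][190,170:320:6])
R=sense()['eef_rot']
for m in([0,0,-10],[0,10,0],[10,0,0]): print(m,(R.T@m/25).round(3))"
```

```text
eef_pos: [503.8, 20.3, 52.0]
wrist_force: [-5.1, -3.3, 20.1]
eef_pos: [506.9, 35.2, 53.2]
wrist_force: [-7.1, -1.7, 26.2]
eef_pos: [509.8, 50.2, 53.6]
wrist_force: [-4.8, 0.5, 23.4]
eef_pos: [512.5, 65.0, 53.0]
wrist_force: [0.8, 0.8, 8.9]
time_s: 31.5
eef_pos: [511.8, 66.8, 62.4]
wrist_force: [0.2, -0.2, 0.4]
[269.2 200.5] [223.1 201.6]
(array([538. ,  56.3,  21.9]), np.float64(2456.2), (180, np.float64(215.5), np.float64(298.5)), (215, np.float64(252.5), np.float64(300.5)), 140) (np.float64(4.7), np.float64(-28.4))
[168 171 174 173 170 164 158 151 143 137 130 123 115 108 116 216 241 240
 249 246 250 221  60  89  97]
[0, 0, -10] [-0.183  0.022  0.355]
[0, 10, 0] [-0.088 -0.39  -0.022]
[10, 0, 0] [ 0.345 -0.088  0.183]
```

```bash
cat >> h.py <<'E'
def rfit(w,c,rows,g,mid=275,lo=255,hi=330,th=140):
    g0=cv2.GaussianBlur(cv2.cvtColor(w,6),(3,3),0)
    Rr=[(r,lo+np.where(g0[r,lo:hi]>th)[0].max()+.5) for r in rows]
    top=rows[0]
    while g0[top-1,mid]>th: top-=1
    a=np.linspace(0,2*np.pi,60)
    def f(p):
        x,y,wd=p[0],p[1],p[2]/100;u=np.array([np.cos(wd),np.sin(wd),0]);v=np.array([-u[1],u[0],0])
        H=cv2.convexHull(np.array([proj(None,[x,y,25]+s*40*u+25*np.cos(t)*v+[0,0,25*np.sin(t)],c) for s in(-1,1) for t in a],np.float32))
        m=lambda q:cv2.pointPolygonTest(H,(float(q[0]),float(q[1])),True)
        return sum(m((h,r))**2 for r,h in Rr)+4*m((mid,top-.5))**2
    r=minimize(f,g,method="Nelder-Mead",options=dict(initial_simplex=np.array(g)+[[0,0,0],[8,0,0],[0,8,0],[0,0,8]],maxiter=400))
    return r.x.round(1),round(r.fun,2),Rr[0],Rr[-1],top
E
python3 - <<'E'
from h import *
import pickle
for i in(9,11):
    c=pickle.load(open(f'c{i}.pkl','rb'));w=cv2.imread(f'pics/w{i}.png')
    r=rfit(w,c,list(range(175,216,5)),[537,52,-20] if i==11 else [526,30,-16]);print(r,rel(r[0],[540,85]))
E
```

```text
(array([526.4,  30.5, -17.7]), np.float64(0.63), (175, np.float64(301.5)), (215, np.float64(300.5)), 146) (np.float64(-0.6), np.float64(-56.2))
(array([538.3,  53.5, -19.7]), np.float64(0.82), (175, np.float64(297.5)), (215, np.float64(300.5)), 140) (np.float64(5.6), np.float64(-31.0))
```

```bash
python3 -m pendant '[[[0.014,0.204,-0.005,0,1],[0.014,0.204,-0.005,0,1],[0.014,0.204,-0.005,0,1],[0.014,0.204,-0.005,0,1],[0,0,0,0,1],[-0.08,0.01,0.155,0,1],[-0.08,0.01,0.155,0,1],[0,0,0,0,1]]]'| grep -E "pos|wrist"; for i in 1 2; do python3 -m pendant '[[[-0.014,-0.2,0.005,0,1],[-0.014,-0.2,0.005,0,1],[-0.014,-0.2,0.005,0,1],[-0.014,-0.2,0.005,0,1]]]'| grep -E "pos|wrist"; done;  python3 -m pendant '[[[0,0,0,0,1],[0.09,-0.01,-0.18,0,1],[0.09,-0.01,-0.18,0,1],[0,0,0,0,1]]]'| grep -E "time|pos|wrist"; python3 -c "
from h import *
import pickle
c=camera_info('wrist');w=snapshot('wrist');cv2.imwrite('pics/w12.png',w);pickle.dump(c,open('c12.pkl','wb'))
print(proj(None,[542,73,25],c))
r=rfit(w,c,list(range(185,216,5)),[542,73,-20]);print(r,rel(r[0],[540,85]));print(w[150:216:8,255:310:4,1])"
```

```text
eef_pos: [508.5, 46.6, 53.0]
wrist_force: [-0.3, -0.0, 3.4]
eef_pos: [512.4, 66.5, 54.1]
wrist_force: [-2.3, -1.3, 13.0]
eef_pos: [515.5, 86.2, 53.6]
wrist_force: [0.6, -0.2, 0.2]
time_s: 33.55
eef_pos: [515.2, 85.9, 63.8]
wrist_force: [-0.5, 0.2, 0.1]
[266.5 199.3]Traceback (most recent call last):
  File "<string>", line 6, in <module>
    r=rfit(w,c,list(range(185,216,5)),[542,73,-20]);print(r,rel(r[0],[540,85]));print(w[150:216:8,255:310:4,1])
  File "h.py", line 52, in rfit
    Rr=[(r,lo+np.where(g0[r,lo:hi]>th)[0].max()+.5) for r in rows]
              ~~~~~~~~~~~~~~~~~~~~~~~~~~~~~~~^^
    return umr_maximum(a, axis, None, out, keepdims, initial, where)
ValueError: zero-size array to reduction operation maximum which has no identity
```

Run:
```python
from h import *
np.set_printoptions(linewidth=250)
w=cv2.imread('pics/w12.png')
print(np.arange(200,330,4));
for r in range(150,220,8): print(r,w[r,200:330:4,1])
```

```text
[200 204 208 212 216 220 224 228 232 236 240 244 248 252 256 260 264 268 272 276 280 284 288 292 296 300 304 308 312 316 320 324 328]
150 [255 255 255 255 255 255 148  71  87  86  77  40 120 252 255 255 255 255 255 254 254 254 251 243 225 146  67  96  94 102 100  99  94]
158 [255 255 255 255 255 255 255 235  41  40  37  82 157 241 238 232 254 255 254 255 254 253 246 237 225 163  65  95  95  95  92  95  99]
166 [255 255 255 255 255 255 255 255 255 211 166 178 225 233 236 254 255 255 255 254 253 250 246 239 224 170  66  90  93  92  98 101  96]
174 [255 255 255 255 255 255 255 255 255 255 255 255 255 255 255 255 255 255 254 253 253 251 247 237 221 169  66  88  97  93 100 102  97]
182 [183 167 160 163 167 172 175 179 182 183 181 178 174 170 166 161 155 151 149 154 164 188 224 230 220 175  62  96 103 102 100 102  96]
190 [155 158 163 167 170 173 173 173 173 173 166 170 167 165 162 157 154 151 145 141 136 131 124 117 110 104  83  80  93  93  95  96  95]
198 [108 113 116 116 115 116 115 115 113 113 111 112 112 112 111 109  98 108 109 108 106 104 107 106 104  97  83  65  63  98  97  98  99]
206 [ 88 136 169 169 169 170 169 169 169 170 161 157 162 157 147 124 112 115 130 148 166 124  81  75  80  77  70  61  65  64  63  63  60]
214 [ 97  93  90  88  89  90  92  95 105 123 130 127 100 120 128 123 111  96  97 105 108 127 162 193 214 197  88  62  61  63  62  65  66]
```

Run:
```python
from h import *
import pickle
c=pickle.load(open('c12.pkl','rb'));w=cv2.imread('pics/w12.png')
r=rfit(w,c,[150,156,162,168,174,179,214],[542,73,-20],lo=262,th=120);print(r,rel(r[0],[540,85]))
```

```text
(array([546.7,  68.5, -20.9]), np.float64(0.91), (150, np.float64(300.5)), (214, np.float64(303.5)), 133) (np.float64(10.3), np.float64(-14.5))
```

Run:
```python
from h import *
np.set_printoptions(linewidth=250)
for i in(11,12):
    w=cv2.imread(f'pics/w{i}.png');print(np.arange(236,312,4))
    for r in range(118,152,3): print(r,w[r,236:312:4,1])
```

```text
[236 240 244 248 252 256 260 264 268 272 276 280 284 288 292 296 300 304 308]
118 [67 66 68 66 65 65 65 65 67 65 65 65 63 60 61 86 90 88 88]
121 [60 61 60 60 60 62 60 60 59 58 59 60 64 61 73 90 93 94 93]
124 [52 60 57 61 61 58 65 61 59 52 53 56 63 67 89 88 87 89 93]
127 [79 89 87 89 85 88 92 93 85 57 58 57 71 86 91 91 88 90 92]
130 [85 88 89 89 90 88 98 94 88 60 62 58 78 87 91 91 93 92 96]
133 [86 92 89 89 88 88 91 89 91 61 65 63 77 89 99 89 87 94 92]
136 [88 88 92 87 87 89 88 88 88 61 59 61 68 93 95 92 88 86 91]
139 [232 121  93  87  89  95 101 111 138 124  97  76  65  97  96  91  88  84  84]
142 [252 245 199 145 166 202 221 230 255 255 255 253 233 145  91  91  93  94  89]
145 [251 248 246 237 225 229 232 238 255 255 255 255 254 249 194  93  91  94  91]
148 [251 250 245 236 218 226 232 240 255 255 255 255 254 251 239 134  95  89  91]
151 [252 250 244 232 210 187 232 238 255 255 255 255 254 251 241 163  98  93  90]
[236 240 244 248 252 256 260 264 268 272 276 280 284 288 292 296 300 304 308]
118 [252 255 255 254 251 228 107  68  68  68  67  67  66  68  67  67  65  65  63]
121 [246 25
[... 190 characters left out ...]
 91  94  92  96 101  92  61  60  59  63  90]
130 [237 248 241 230 217 197 179 138  91  94  92  98 100  93  66  66  63  73  93]
133 [255 255 255 255 255 255 255 255 249 192 121  95  93  95  69  67  65  66  92]
136 [ 92 156 255 255 255 255 255 255 255 255 253 244 158  98  66  60  64  61  97]
139 [ 83  80 118 255 255 255 255 255 255 255 254 254 253 214  86  60  64  62  97]
142 [ 85  84  52 254 255 255 255 255 255 254 254 254 253 249 239 111  64  64  95]
145 [ 85  85  56 236 255 255 255 255 255 255 254 254 253 251 246 214  63  64  95]
148 [ 87  85  45 162 255 255 255 255 255 255 254 254 253 251 245 227 104  72  97]
151 [ 84  65  38 128 243 254 255 255 255 255 254 254 254 251 242 224 155  66  94]
```

The roller is 10 mm too far along x, because the fingertip wedged past its end. I'll straddle its near end with the open fingers, grip lightly, draw it back along the granite without lifting, and then finish the rolling.

```bash
python3 -m pendant '[[[-0.01,0.105,-0.012,0,0.2],[-0.01,0.105,-0.012,0,0.2],[-0.01,0.105,-0.012,0,0.2],[-0.01,0.105,-0.012,0,0.2],[0,0,0,0,0.2],[0,0,0,0,0.2],[0,0,0,0,0.2],[0,0,0,0,0.2]]]' 5| grep -E "pos|gap"; python3 -m pendant '[[[0,0,0,0,0.2],[0,0,0,0,0.2],[-0.134,0.016,0.26,0,0.2],[-0.134,0.016,0.26,0,0.2],[-0.134,0.016,0.26,0,0.2],[-0.134,0.016,0.26,0,0.2],[-0.134,0.016,0.26,0,0.2]]]' | grep -E "pos|gap|wrist"; python3 -m pendant '[[[-0.134,0.016,0.26,0,0.2],[0,0,0,0,0.2]]]' | grep -E "time|pos|gap|wrist"
```

```text
eef_pos: [511.5, 76.1, 63.7]
finger_gap: 0.622
eef_pos: [511.5, 76.0, 26.8]
wrist_force: [-1.0, -0.4, -0.3]
finger_gap: 0.8
time_s: 35.3
eef_pos: [511.2, 76.0, 18.9]
wrist_force: [0.8, 0.2, -0.7]
finger_gap: 0.801
```

```bash
python3 -m pendant '[[[0,0,0,0,0.44],[0,0,0,0,0.44],[0,0,0,0,0.44],[0,0,0,0,0.44],[0,0,0,0,0.6],[0,0,0,0,0.6]]]' 5| grep -E "time|pos|gap|wrist|finger_force"; python3 -c "
from h import *
import pickle
c=camera_info('wrist');w=snapshot('wrist');cv2.imwrite('pics/w13.png',w);pickle.dump(c,open('c13.pkl','wb'))
print(proj(None,[546,68.5,25],c),proj(None,[586,60,50],c));np.set_printoptions(linewidth=250)
R=sense()['eef_rot'];print((R.T@np.array([-9.74,2.25,0])/25).round(3))
for r in range(84,140,4): print(r,w[r,232:304:4,1])"
```

```text
time_s: 35.9
eef_pos: [511.4, 75.9, 19.9]
wrist_force: [-1.3, -2.2, 3.0]
finger_gap: 0.526
finger_force: 5.0
[254.5 177.7] [251.3 100.1]
[-0.355 -0.001 -0.183]
84 [245 243 240 237 237 236 231 224 215 204 157  52  53  54  55  55  55  50]
88 [245 241 239 240 240 235 229 222 213 199 182  84  52  51  51  51  49  50]
92 [243 241 242 243 238 233 227 219 205 192 177 150  52  50  49  53  62  47]
96 [243 245 244 241 237 231 223 213 200 188 176 155  96  42  43  43  47  48]
100 [246 246 243 240 234 227 218 208 199 189 177 156 122  45  44  46  48  70]
104 [247 245 242 236 230 223 215 208 201 191 178 158 122  47  49  46  46  71]
108 [246 243 239 233 227 222 217 209 200 191 177 158 125  47  52  49  50  72]
112 [245 241 235 230 227 224 218 210 201 190 177 156 124  49  46  47  46  70]
116 [243 238 232 230 228 224 219 211 200 190 176 156 129  52  45  49  48  69]
120 [240 235 233 232 228 224 219 209 200 187 175 153 141 153  55  48  48  70]
124 [237 235 234 232 229 225 217 209 198 187 172 151 139 162 128  46  49  67]
128 [201 226 233 232 229 222 215 207 196 184 172 151 136 164 143  48  49  76]
132 [112 112 113 127 158 206 215 204 194 184 170 151 138 164 147  50  51  69]
136 [112 111 108 108 104 101 115 171 190 184 170 152 140 167 147  46  49  68]
```

```bash
python3 -m pendant '[[[-0.071,0,-0.037,0,0.6],[-0.071,0,-0.037,0,0.6],[-0.071,0,-0.037,0,0.6],[-0.071,0,-0.037,0,0.6],[0,0,0,0,0.6]]]' 7| grep -E "pos|gap|wrist"; python3 -m pendant '[[[0,0,0,0,0.2],[0,0,0,0,0.2],[0,0,0,0,0.2],[0,0,0,0,0.2],[0,0,0,0,0.2],[0.134,-0.016,-0.26,0,0.2]]]' 7| grep -E "time|pos|gap|wrist"; python3 -c "
from h import *
import pickle
c=camera_info('wrist');w=snapshot('wrist');cv2.imwrite('pics/w14.png',w);pickle.dump(c,open('c14.pkl','wb'))
np.set_printoptions(linewidth=250);print(proj(None,[539,70,25],c),proj(None,[578,62,50],c))
for r in range(60,230,10): print(r,w[r,220:304:4,1])"
```

```text
eef_pos: [503.6, 77.8, 19.9]
wrist_force: [1.8, 0.0, 1.9]
finger_gap: 0.525
time_s: 37.05
eef_pos: [503.2, 77.7, 26.6]
wrist_force: [0.1, -0.2, 0.3]
finger_gap: 0.802
[255.2 178.5] [251.7 105.5]
60 [252 252 251 248 245 244 243 242 238 223 144 133 131  89  85  84  84 109 135 123  97]
70 [250 249 249 248 247 245 242 239 237 235 230 222 209 101  77  76  78  87 116 109  84]
80 [226 250 249 248 245 245 246 243 238 232 223 211 197 180 131  56  56  54  56  53  50]
90 [251 249 249 250 249 246 243 236 229 222 215 207 196 181 158  97  47  48  45  48  49]
100 [252 252 250 248 245 239 235 233 229 224 218 207 195 180 156 103  50  53  50  60  74]
110 [123 122 122 138 181 219 233 235 230 222 215 203 190 174 151 101  48  48  52  53  77]
120 [124 121 119 116 115 112 111 107 105 101 101 136 181 173 153 116  48  49  49  58  77]
130 [ 89  96 104 111 112 109 107 104 102  99  95  92  88  86  82 135 169 109  47  57  76]
140 [ 84  84  83  81  81  79  78  77  77  77  78  81  83  80  77  72  74 130  49  52  72]
150 [137 137 133 136 136 133 132  91 110  63  67  65  65  65  66  65  65 142  51  54  69]
160 [125 101  83  63  74  92 117 131 133 133 128  92  99  99  58  55  58 147  49  48  78]
170 [137 137 137 137 137 137 137 137 137 124  87  87 113  56  85 171 172 153  54  51  49]
180 [104  99  86  90  77  77  78  91 129 160 176 173 173 183 185 180 173 156  60  47  48]
190 [234 242 165 170 171 173 182 187 195 187 185 174 172 175 185 178 174 158  81  48  48]
200 [234 230 161 169 170 173 181 186 196 187 186 174 172 169 180 178 176 158  99  51  48]
210 [236 248 249 253 254 255 255 255 255 254 254 252 251 248 243 231 225 182 120  49  51]
220 [241 249 252 253 254 255 255 255 255 255 254 253 251 248 244 232 226 193 134  49  50]
```

```bash
python3 -m pendant '[[[0.169,-0.02,-0.328,0,0.2],[0.169,-0.02,-0.328,0,0.2],[0.169,-0.02,-0.328,0,0.2],[0.169,-0.02,-0.328,0,1],[-0.26,0,-0.134,0,1],[-0.26,0,-0.134,0,1],[-0.26,0,-0.134,0,1],[0,0,0,0,1]]]' 20| grep -E "time|pos|gap|wrist"; python3 -c "
from h import *
import pickle
c=camera_info('wrist');w=snapshot('wrist');cv2.imwrite('pics/w15.png',w);pickle.dump(c,open('c15.pkl','wb'))
np.set_printoptions(linewidth=250);print(sense()['eef_pos'],proj(None,[539,70,25],c),proj(None,[500,78,50],c),proj(None,[500,78,0],c))
for r in range(150,232,4): print(r,w[r,200:304:4,1])"
```

```text
time_s: 37.9
eef_pos: [480.8, 82.9, 63.5]
wrist_force: [0.4, -0.7, -0.2]
finger_gap: 0.437
[481.58381557  82.8081996   63.66184102] [257.6 162.2] [257.4 205.9] [259.9 214.7]
150 [189 191 174 195 196 195 195 195 195 195 196 195 167 181 166 147 127 132 227 240 237 219  77  81 119 116]
154 [104 111 159 174 170 167 174 156 186 187 179 154 139 125 120 160 222 235 243 240 238 221  80  76 101 112]
158 [114 107 105 101 102 103 116 193 144 144 151 174 188 237 242 242 237 234 241 239 238 222  87  75  73 103]
162 [105 105 107 106 110 109 135 254 235 223 223 220 224 243 243 242 237 234 242 240 238 223  95  78  74  83]
166 [108 108 111 108 106 105 132 254 255 231 203 226 239 242 244 242 237 234 242 240 238 222  99  70  70  75]
170 [110 112 104 109 100 103 128 254 255 231 233 235 239 242 244 242 238 234 237 240 238 222 112  73  71  77]
174 [110 110 108 105  98 101 131 254 254 225 232 235 239 242 245 242 238 234 233 240 238 223 124  74  74  78]
178 [113 113 115 106 103  99 128 254 255 225 232 235 239 242 245 242 237 233 231 240 238 224 131  75  71  73]
182 [113 110 110 112 102 100 130 254 255 250 2
[... 683 characters left out ...]
255 255 255 255 254 251 200  75  80 108]
210 [115 108 111 105 111 103 139 255 255 255 255 255 255 255 255 255 255 255 255 255 254 251 207  72  89 112]
214 [108 110 110 107 107 109 126 255 255 255 255 254 254 253 252 247 245 243 243 238 244 238 204  77  75 114]
218 [117 110 106 107  52  93 111 200 158 152 176 188 206 215 152 161 210 205 176 171 164 149 100  47  76 110]
222 [106 110 102  78  44  64 103 107 107 105  98  95 101 102 101  90  78  87  76  82  89  77  65  46  62 108]
226 [109 110  62  45  48  55 105 108 112 109 114 105 109 112 106 109 108 109 111 110 108 108  65  56  44  51]
230 [110  87  45  44  59  47 108 106 112 110 110 105 110 115  87 104 113 115 110 114 110 104  62  64  44  44]
```

Run:
```python
from h import *
import pickle
c=pickle.load(open('c15.pkl','rb'));w=cv2.imread('pics/w15.png')[:,:,1].astype(int)
pts=[]
for r in range(164,211,6):
    l=220+np.where(w[r,220:240]>180)[0].min()-.5;h=280+np.where(w[r,280:300]>150)[0].max()+.5;pts+=[(l,r),(h,r)]
pts+=[(252,220.3),(264,220.3)];print(pts[0],pts[1],pts[-4],pts[-3],w[214:224,252])
a=np.linspace(0,2*np.pi,60)
def f(p):
    x,y,wd=p[0],p[1],p[2]/100;u=np.array([np.cos(wd),np.sin(wd),0]);v=np.array([-u[1],u[0],0])
    H=cv2.convexHull(np.array([proj(None,[x,y,25]+s*40*u+25*np.cos(t)*v+[0,0,25*np.sin(t)],c) for s in(-1,1) for t in a],np.float32))
    return sum(cv2.pointPolygonTest(H,(float(q[0]),float(q[1])),True)**2 for q in pts)
g=[539,70,-20];r=minimize(f,g,method="Nelder-Mead",options=dict(initial_simplex=np.array(g)+[[0,0,0],[8,0,0],[0,8,0],[0,0,8]],maxiter=400));print(r.x,r.fun,rel(r.x,[539.4,84.4]))
```

```text
(np.float64(224.5), 164) (np.float64(286.5), 164) (np.float64(224.5), 206) (np.float64(289.5), 206) [253 227 195 196 215 217 188 142 102  92]
[534.87782953  72.69933099 -18.58115909] 2.3393746467327006 (np.float64(-1.7), np.float64(-12.4))
```

```bash
python3 -m pendant '[[[0.23,0.048,0.116,0,1],[0.23,0.048,0.116,0,1],[0.23,0.048,0.116,0,1],[0.23,0.048,0.116,0,1],[0.23,0.048,0.116,0,1],[0,0,0,0,1],[0,0,0,0,1]]]'| grep -E "pos|gap|wrist"; python3 -m pendant '[[[-0.09,0.011,0.175,0,1],[-0.09,0.011,0.175,0,1],[0,0,0,0,1]]]'| grep -E "pos|wrist|gap"; for i in 1 2; do python3 -m pendant '[[[-0.002,-0.16,0.008,0,1],[-0.002,-0.16,0.008,0,1],[-0.002,-0.16,0.008,0,1]]]'| grep -E "pos|wrist"; done;  python3 -m pendant '[[[0,0,0,0,1]]]'| grep -E "time|pos|wrist"; python3 -c "
from h import *
import pickle
c=camera_info('wrist');w=snapshot('wrist');cv2.imwrite('pics/w16.png',w);pickle.dump(c,open('c16.pkl','wb'));cv2.imwrite('pics/s16.png',snapshot('scene'))
np.set_printoptions(linewidth=250)
a=cv2.imread('pics/scene1.png');b=cv2.imread('pics/s16.png')
print(a[164:194:2,242:266,1]);print(b[164:194:2,242:266,1])
for r in range(190,236,6): print(r,w[r,220:310:4,1])"
```

```text
eef_pos: [512.3, 69.5, 63.9]
wrist_force: [-0.9, -0.4, 0.3]
finger_gap: 0.001
eef_pos: [512.2, 69.7, 54.1]
wrist_force: [-0.8, 0.5, 4.7]
finger_gap: 0.006
eef_pos: [514.7, 81.3, 54.5]
wrist_force: [-3.4, -2.5, 6.2]
eef_pos: [517.3, 93.3, 54.4]
wrist_force: [-3.4, -0.4, 4.4]
time_s: 39.65
eef_pos: [517.4, 93.5, 54.4]
wrist_force: [-3.1, 1.1, 4.4]
[[166 165 165 167 164 167 153 107  61  46 109 165 163 166 166 165 165 163 165 165 166 163 166 164]
 [166 165 167 165 185 209 202 187 127 108 130 167 164 153 140 165 167 166 166 166 165 166 165 167]
 [166 165 186 232 246 244 242 234 214 196 163 150 105  90  79  77  70  62  86 138 165 166 166 167]
 [172 213 241 242 245 247 247 244 226 161 110  98  84  79  82  86  89  89  84  92 138 165 166 164]
 [207 237 238 238 240 244 244 218 121 104  90  89 101  94  92 122 119 115 119  99 115 165 164 166]
 [225 228 230 230 232 232 202 106  97  85  77  93 114 108  93 122 122 122 115  93 121 167 165 166]
 [207 216 219 219 218 181 106  93  80  78  92 114 123 107  91 123 121 123 114  93 120 163 166 165]
 [181 189 197 201 185 131  86  81  67  93 122 123 124 106  
[... 2303 characters left out ...]
2 139 133 128]
196 [110 111 112 114 115 117 115 114 114 113 107 113 112 112 110 110 107 107 106 103 102 100  97]
202 [158 168 168 168 168 168 168 168 168 168 168 169 168 168 168 168 167 166 168 167 162 131  74]
208 [ 94 135 156 165 167 166 168 168 163 115  78  78 109 125 150 161 166 168 167 166 127 100  81]
214 [ 97  97  95 215 222 206 212 189 180 118 119 122 119 116 119 120 125 125 136 135  67  63  67]
220 [101 105 102 239 253 255 255 100  98  79  39 229 226 218 218 209 203 197 190 167  63  62  67]
226 [ 97  99  92 238 253 254  60  36  54  68  36  39 209 217 220 221 204 196 191 169  65  60  63]
232 [ 97  95  90 241 254 191  37  37  56  69  36  38  91 235 239 253 253 251 244 207  69  58  60]
```

Run:
```python
from h import *
import pickle
c=pickle.load(open('c16.pkl','rb'));w=cv2.imread('pics/w16.png')[:,:,1].astype(int)
pts=[]
for r in range(218,235,3):
    l=226+np.where(w[r,226:240]>165)[0].min()-.5;h=285+np.where(w[r,285:305]>120)[0].max()+.5;pts+=[(l,r),(h,r)]
print(pts)
a=np.linspace(0,2*np.pi,60)
from scipy.optimize import minimize_scalar
for yaw in(-11,-12.5):
    wd=np.radians(yaw);u=np.array([np.cos(wd),np.sin(wd),0]);v=np.array([-u[1],u[0],0])
    def f(y):
        H=cv2.convexHull(np.array([proj(None,[537.5,y,25]+s*40*u+25*np.cos(t)*v+[0,0,25*np.sin(t)],c) for s in(-1,1) for t in a],np.float32))
        return sum(cv2.pointPolygonTest(H,(float(q[0]),float(q[1])),True)**2 for q in pts)
    r=minimize_scalar(f,bounds=(70,100),method='bounded');print(yaw,r.x,r.fun,rel([537.5,r.x],[539.4,84.4]))
a=cv2.imread('pics/scene1.png')[:,:,1];b=cv2.imread('pics/s16.png')[:,:,1];np.set_printoptions(linewidth=200)
print(a[156:170,246:256]);print(b[156:170,246:256])
```

```text
[(np.float64(230.5), 218), (np.float64(297.5), 218), (np.float64(230.5), 221), (np.float64(297.5), 221), (np.float64(230.5), 224), (np.float64(297.5), 224), (np.float64(230.5), 227), (np.float64(298.5), 227), (np.float64(230.5), 230), (np.float64(298.5), 230), (np.float64(230.5), 233), (np.float64(298.5), 233)]
-11 84.44612691022208 0.5363433395610682 (np.float64(-1.9), np.float64(-0.4))
-12.5 84.04357607364607 0.8180359351646622 (np.float64(-1.8), np.float64(-0.8))
[[167 165 165 166 166 166 166 165 166 164]
 [166 165 166 165 165 166 166 165 165 165]
 [167 166 166 167 165 164 166 164 166 166]
 [165 166 166 166 165 166 165 165 166 166]
 [167 165 166 165 165 166 167 166 165 165]
 [165 166 166 151 120 120 139 166 165 164]
 [164 166 151 100  29  33 103 166 165 164]
 [165 165 137  22  26  28 103 166 166 165]
 [164 167 153 107  61  46 109 165 163 166]
 [166 158 162 170 114  89 123 166 165 165]
 [185 209 202 187 127 108 130 167 164 153]
 [231 237 233 204 120 116 144 175 136 122]
 [246 244 242 234 214 196 163 150 105  90]
 [246 247 247 246 243 221 144 110 100  79]]
[[176 176 176 176 176 177 177 177 177 176]
 [175 178 177 177 177 175 176 176 176 176]
 [178 178 178 177 176 178 177 177 177 175]
 [177 176 177 176 176 178 177 176 177 175]
 [176 177 178 164 128 148 177 177 176 177]
 [177 178 163 107  32  85 148 177 177 175]
 [176 176 145  25  32  32 110 177 176 177]
 [178 177 161 109  35  84 150 177 175 176]
 [177 176 175 152  88 110 154 176 177 176]
 [177 170 179 188 132 117 142 176 178 177]
 [203 231 229 211 137 122 149 186 174 163]
 [243 250 249 226 130 135 181 202 146 133]
 [251 251 250 245 223 212 193 170 117 104]
 [251 251 251 250 249 230 153 117 106  90]]
```

```bash
python3 -m pendant '[[[0.037,-0.004,-0.071,0,1],[0.073,-0.009,-0.142,0,1],[0.073,-0.009,-0.142,0,1],[-0.28,0,-0.145,0,1],[-0.28,0,-0.145,0,1],[-0.28,0,-0.145,0,1],[-0.28,0,-0.145,0,1],[0,0,0,0,1]]]'| grep -E "time|pos|wrist"
python3 - <<'E'
from h import *
import pickle
c=camera_info('wrist');w=snapshot('wrist');cv2.imwrite('pics/w17.png',w);b=snapshot('scene');cv2.imwrite('pics/s17.png',b)
np.set_printoptions(linewidth=250);a=cv2.imread('pics/scene1.png')
print(b[158:168,246:256,1]);print(a[164:194:2,242:266,1]);print(b[164:194:2,242:266,1])
u,v=proj(None,[537.5,84.4,25],c).astype(int);print(u,v,sense()['eef_pos'])
for r in range(150,236,6): print(r,w[r,u-60:u+50:5,1])
E
```

```text
time_s: 40.55
eef_pos: [486.5, 99.9, 64.2]
wrist_force: [-0.1, 0.8, 0.4]
[[176 176 177 176 177 176 175 176 176 176]
 [176 177 177 176 175 177 175 177 176 176]
 [176 176 176 161 130 147 176 176 176 176]
 [176 176 162 106  30  82 148 176 177 177]
 [175 176 146  22  35  35 111 177 175 176]
 [175 176 163 109  41  85 148 177 177 176]
 [177 176 176 152  89 108 154 174 176 178]
 [176 171 179 188 132 115 141 178 176 176]
 [202 230 227 212 136 122 150 184 173 161]
 [242 250 248 226 129 135 182 200 147 133]]
[[166 165 165 167 164 167 153 107  61  46 109 165 163 166 166 165 165 163 165 165 166 163 166 164]
 [166 165 167 165 185 209 202 187 127 108 130 167 164 153 140 165 167 166 166 166 165 166 165 167]
 [166 165 186 232 246 244 242 234 214 196 163 150 105  90  79  77  70  62  86 138 165 166 166 167]
 [172 213 241 242 245 247 247 244 226 161 110  98  84  79  82  86  89  89  84  92 138 165 166 164]
 [207 237 238 238 240 244 244 218 121 104  90  89 101  94  92 122 119 115 119  99 115 165 164 166]
 [225 228 230 230 232 232 202 106  97  85  77  93 114 108  93 122 122 122 115  93 121 167 165 166]
 [
[... 3112 characters left out ...]
169 254 255 255 255 255 255 255 255 255 254 251 226  69  62  63]
198 [ 97  91  91  93  96  95 169 254 255 255 255 255 255 255 255 255 254 251 230  73  63  71]
204 [100  95 103  94  92  93 155 254 255 255 255 255 255 255 255 255 254 252 233  85  65  97]
210 [ 87  98  96  93  95  92 153 254 255 255 255 255 255 255 255 255 254 252 236 103  70  97]
216 [ 89  95  94  93  94  93 151 254 255 255 254 255 255 254 252 252 248 242 230 112  65 104]
222 [ 94  92  91  98  99  90  98 137 114  70  51  51  80 147 165 142 105 108  81  65  65  91]
228 [90 87 91 91 95 90 89 94 52 38 53 52 37 53 97 89 82 92 96 95 95 93]
234 [ 94  95  89  93  92  92  95  90  39  37  54  52  38  38 101  82  63  66  66  99 101  96]
```

Run:
```python
from h import *
c=camera_info('wrist');w=cv2.imread('pics/w17.png')[:,:,1].astype(int)
pts=[]
for r in range(168,214,5):
    l=222+np.where(w[r,222:245]>165)[0].min()-.5;h=285+np.where(w[r,285:305]>130)[0].max()+.5;pts+=[(l,r),(h,r)]
col=w[:,240];b=210+np.where(w[210:228,250]>120)[0].max();print(pts[0],pts[1],pts[-1],b,w[214:228,270])
pts+=[(270,223.5)]
a=np.linspace(0,2*np.pi,60)
def f(p):
    x,y,wd=p[0],p[1],p[2]/100;u=np.array([np.cos(wd),np.sin(wd),0]);v=np.array([-u[1],u[0],0])
    H=cv2.convexHull(np.array([proj(None,[x,y,25]+s*40*u+25*np.cos(t)*v+[0,0,25*np.sin(t)],c) for s in(-1,1) for t in a],np.float32))
    return sum(cv2.pointPolygonTest(H,(float(q[0]),float(q[1])),True)**2 for q in pts)
g=[539,84,-20];r=minimize(f,g,method="Nelder-Mead",options=dict(initial_simplex=np.array(g)+[[0,0,0],[8,0,0],[0,8,0],[0,0,8]],maxiter=400));print(r.x,r.fun,rel(r.x,[539.4,84.4]))
```

```text
(np.float64(231.5), 168) (np.float64(293.5), 168) (np.float64(296.5), 213) 217 [255 255 252 230 172 155 173 184 171 138  97  74  82  92]
[537.56238715  84.70120963 -18.82424516] 2.2523301851108446 (np.float64(-1.9), np.float64(-0.1))
```

Roller is at rest, within 2 mm of the foot's middle along and across. It lies about 2.5° off the arm's line, the plunger is raised, and the hand is clear, so I'm handing in.

```bash
python3 -c "
from plant import *
print(finish_job())"
```

```text
the job is handed in; nothing more can be done
None
```

The job is handed in: the roller is at rest under the foot, 2 mm or less off centre by my fits and about 2.5° off the arm's line. The plunger cap shows about 2 mm of lift and stayed up after the hand left. To keep the roller in line I also pushed it endwise twice and drew it back once with a light side grip, without lifting it. Fingertip force on top briefly reached 41 N. I took no picture of the V blocks and ring at the end.

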